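# Dip the primer dauber and stand it back

## Robot

A 6-joint arm with a two-finger parallel gripper is mounted at the origin on the work surface. World frame = base frame: x ahead of the robot, y to its left, z up, the work surface at z = 0. Lengths are in m, angles in rad, forces in N, time in s.
With the tool pointing down it reaches from about 0.3 to 0.775 m from the base axis. Payload 14.6 kg.
Tool frame: the origin (TCP) lies midway between the tips of the shut fingers; the grasp point (between the pads) lies 19 mm behind it (tcp_to_grasp is the distance from the TCP to the grasp point, in m); z points along the fingers, y is the direction in which the jaws open and shut (so a half turn about z gives the same grasp; the last joint's range is limited). The gripper opens to 94 mm and grips with 3 to 60 N. Pads are 16 mm wide; open, the fingers measure 119 mm over their backs; the gripper's body (75 mm by 177 mm) begins 78 mm behind the grasp point.
Start: joints at [-1.324, 0.3, 1.521, -0, 1.321, -0.067], TCP at [0.17, -0.523, 0.177] pointing down, gripper open.
Joint ranges: [-3.03, 3.03], [-0.79, 2.21], [0.23, 2.52], [-1.04, 4.18], [0, 3.07], [-2.55, 2.55]. Speed limits (rad/s): [2.22, 2.22, 2.57, 3.14, 3.14, 3.14].

## Interface

Orientations are given as a rotation vector (axis times angle).
In Python, from workcell import * gives the robot as it stands.
- The arm moves only by the tool carry_out, never from a script. Its argument "series" is a list of rows, each a list of 5 numbers: the finger opening in m, from 0 to 0.094, then the shift along the tool's x, y, z in m, then the turn about the tool's z in rad. In form: [[jaw, x, y, z, twist], ...]. A call has 1 to 12 rows; each row is the pose to reach, as a shift and turn from the pose measured when the call began, along the tool's axes at that moment; what a row does not reach only later rows make up. A row lasts 1/10 s, in which the tool goes at most 50 mm and 8.59 degrees, less where a joint would pass 70% of its speed; a pose out of reach is approached as far as the arm can. A call with a gripper value outside its range is refused whole. The fingers move at their own pace and stop on an object; the grip force is fixed at half the most. Time passes only in rows, so rows that repeat a pose let the fingers close. It gives the time, the measured TCP pose, the force and the opening at its end, in the units of the state.
- get_obs(): the state, without advancing time (a new reading comes with each control period).
- capture(name): name is "scene" or "top" or "wrist"; returns a dict with "image" (480x640x3 uint8, red, green, blue), "fov_y" (degrees; the focal length in pixels is half the picture's height over the tangent of half this angle, whatever the lens; pixels are square), "cx", "cy" (the principal point, pixels), "eye" and "rotation" of the camera in the world. Camera axes: x right, y down, z forward; pixel columns grow to the right and rows downward; lengths in m; the calibration is good to about 2 mm. A picture is of the moment at which its call begins. There is no depth.
- finish_job(): hands the job in, once; it reports no verdict.
The state is a dict: "time_s": time; "q": joint angles; "qvel": joint speeds; "effort": joint torques, N m; "ee_pos": TCP position; "orientation": TCP orientation; "force": force on the tool from outside, world axes, zero at the start; "moment": the same for the moment, N m; "opening": finger opening in m.
Only numpy, scipy, OpenCV 4.12 (cv2) and the standard library are available. Lean on these libraries where they do the work, as an engineer would, in place of code of your own. Each camera call takes 0.05 s, during which the arm holds its last target.

## Task

Take the round dauber out of its wooden block and, holding it upright, dip its bristle end into the narrow white pot until the bristles are completely inside, then lift it out and lower it back into the hole of the block before letting go, so that it stands there bristles down. Keep it out of the wide bowl, and leave the pot and the bowl standing where they are.

Things in the scene. Friction and masses are not known exactly. Their poses are not given: they have to be found in the camera images.
- dauber_mid (a point): Centre of the loose dauber, a round brush 130 mm long: 65 mm from its flat bristle end and from its top; z runs bristles to top. Grey bristles 22 mm across, 28 mm long; steel ferrule 24 mm across, 20 mm; plain wooden handle 22 mm across, top 82 mm, best gripped 25 mm above this point. About 0.09 kg. Starts upright, bristles down, loose on the hole's floor in the block, up to 8 mm off its axis.
- pot_rim (a point): Centre of the mouth of the narrow white pot, at rim height, z up. Straight-sided, open, round: 76 mm across outside, 70 mm inside, 60 mm high, 55 mm deep; loose on the bench, about 0.35 kg. The narrower and taller of the two open white plastic vessels. Block, pot and bowl stand side by side in any order.
- block_mouth (a point): Centre of the mouth of the hole in the top of the wooden block, z up. The block is 90 x 90 mm, 50 mm high, fixed to the bench; the upright round hole is 48 mm across, 40 mm deep, with a flat floor.
- bowl_rim (a point): Centre of the mouth of the wide shallow white bowl, at rim height, z up: 130 mm across at the rim, 90 mm at the foot, 40 mm high, open, loose. Not to be used. A closed tin (100 mm high), a shoe (150 mm high) and a hammer stand further from the robot than block, pot and bowl.
Not all that is in view belongs to the job. What is shaped like the part that bears bowl_rim but green is not meant. What is shaped like the part that bears dauber_mid but blue is not meant.

How it is judged:
By the outcome, as a careful person would: the job done as asked, in the order asked, and still so for the second after the job is handed in, with the robot touching nothing.
It also fails if it takes over 48 s, if anything falls off the work surface, if the arm or the gripper's body presses on something with over 40 N, if the wrist force passes 120 N, or if a joint passes its speed limit or range.

## Working session

There is one attempt and no reset: what is moved stays moved. The work goes in short steps, Python scripts to look and compute and a tool call to move; the robot and the scene stay as the last step left them, time stands still between calls to the robot, and variables do not carry over. Pictures are saved under pics/ and viewed, and the job is handed in when it is done.

Besides the shell and the picture viewer there is one more tool, called after "Emit:" as name(argument=value, ...), one argument or row to a line, values as JSON. carry_out: Moves the arm, as the interface text tells. Its arguments: {"type":"object","properties":{"series":{"type":"array","items":{"type":"array","items":{"type":"number"}}}},"required":["series"]}

```bash
mkdir -p pics; python3 - <<'E'
from workcell import *
import cv2,json
o=get_obs()
for k in ("time_s","ee_pos","orientation","force","opening"): print(k,o[k])
for n in ("scene","top","wrist"):
    c=capture(n); cv2.imwrite(f"pics/{n}1.png",c["image"][:,:,::-1])
    print(n,c["fov_y"],c["cx"],c["cy"],c["eye"],c["rotation"])
E
```

```text
time_s 0.0
ee_pos [ 0.16969152 -0.52287274  0.17669904]
orientation [-3.10191362e+00 -4.90695719e-01  1.31718870e-04]
force [-0.39943465  0.71524845 -0.2118903 ]
opening 0.09369273149552133
scene 42.42854739605929 311.9492423110345 234.3109214609772 [1.27755672 0.01550466 0.7539971 ] [-1.64062813 -1.84860901  0.80600042]
top 54.296200694971745 321.52976157945164 228.5697223988712 [ 0.368002   -0.056692    1.08538448] [-2.12260497  2.16701415 -0.20203619]
wrist 68.52902005429885 316.81152340735116 239.3006844609738 [ 0.23309583 -0.50267284  0.38426619] [ 2.38509236 -1.73372539 -0.20201142]
```

View pics/scene1.png

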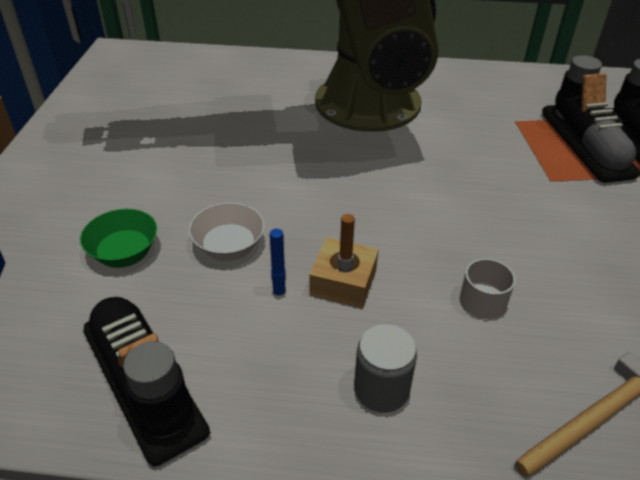

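View pics/top1.png

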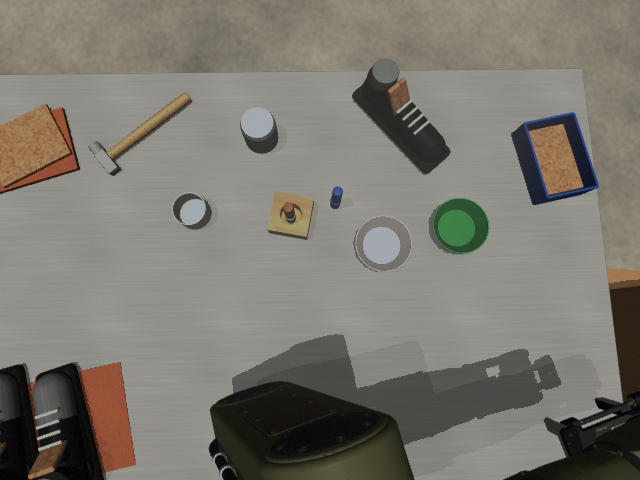

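View pics/wrist1.png

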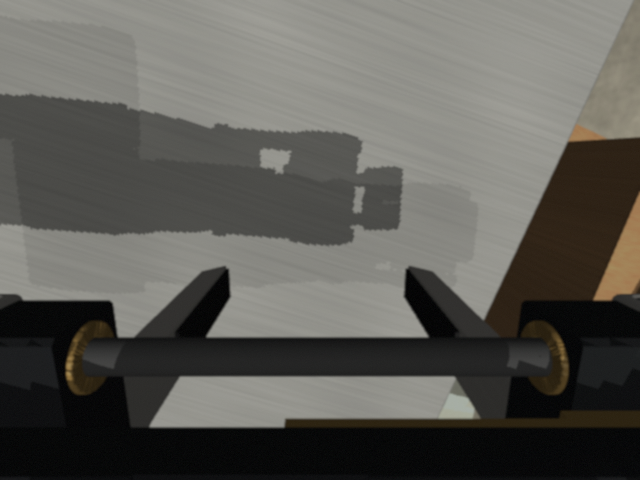

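The wooden-handled dauber in the block is at scene (347,240) / top (290,211). Things it could be mistaken for are the blue dauber-like item at scene (278,262) / top (337,197), which is wrong by colour. The pot candidates are:
- narrow white pot: scene (487,288), top (192,210)
- wide white bowl: scene (227,235), top (382,244), not to be used
- green bowl: scene (119,240), decoy
- closed tin: scene (385,368), top (258,130)

I choose the wooden dauber and the narrow pot. Next I'll check them in close crops.

```bash
python3 - <<'E'
import cv2,numpy as np
s=cv2.imread("pics/scene1.png");t=cv2.imread("pics/top1.png")
a=cv2.resize(s[200:310,290:400],(400,400),interpolation=cv2.INTER_CUBIC)
b=cv2.resize(s[245:325,445:525],(400,400),interpolation=cv2.INTER_CUBIC)
c=cv2.resize(t[180:250,255:325],(400,400),interpolation=cv2.INTER_CUBIC)
d=cv2.resize(t[180:240,160:220],(400,400),interpolation=cv2.INTER_CUBIC)
im=np.vstack([np.hstack([a,b]),np.hstack([c,d])])
im=cv2.convertScaleAbs(im,alpha=1.3)
cv2.imwrite("pics/crop1.png",im[:400]);cv2.imwrite("pics/crop2.png",im[400:])
E
```

```text
(no output)
```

View pics/crop1.png

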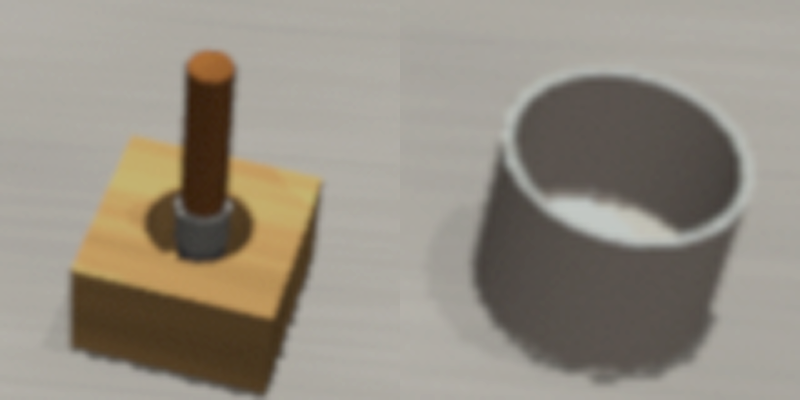

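View pics/crop2.png

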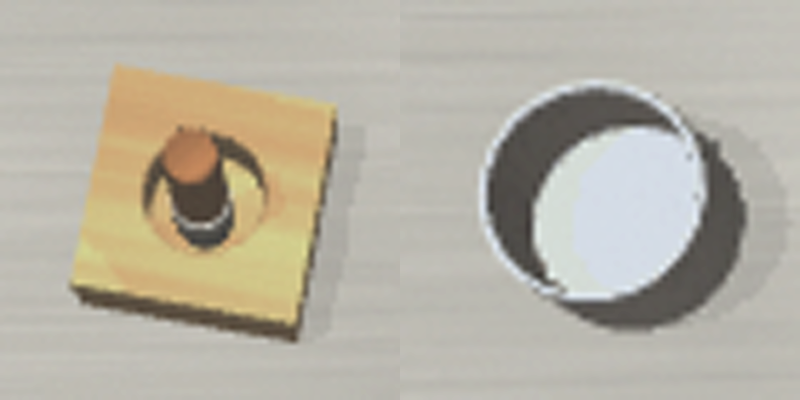

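The dauber is wooden-handled with a steel ferrule, and it stands in the block hole with its top at scene (347.6,218) and top-view (287.9,206.9). The pot rim is at scene (490,276) and top-view (188.5,208.1), and it is open. The hole is at top-view (290.6,214).

```bash
cat > h.py <<'E'
from workcell import *
import numpy as np,cv2
from scipy.spatial.transform import Rotation as R
def cam(c): 
    f=240/np.tan(np.radians(c["fov_y"])/2); return f,c["cx"],c["cy"],np.array(c["eye"]),R.from_rotvec(np.ravel(c["rotation"])).as_matrix() if np.size(c["rotation"])==3 else np.array(c["rotation"])
def ray(c,p,z):
    f,cx,cy,e,M=cam(c); d=M@np.array([(p[0]-cx)/f,(p[1]-cy)/f,1]); return e+d*(z-e[2])/d[2]
def proj(c,P):
    f,cx,cy,e,M=cam(c); q=M.T@(np.array(P)-e); return np.array([cx+f*q[0]/q[2],cy+f*q[1]/q[2]])
E
python3 - <<'E'
from h import *
c={n:capture(n) for n in("scene","top")}
print({k for k in c["top"]})
for nm,z,a,b in [("dauber",.14,(347.6,218),(287.9,206.9)),("pot",.06,(490.3,276.2),(188.5,208.1)),("block",.05,(344.5,261.8),(290.6,214)),("bowl",.04,(227.5,224),(382.5,243.5))]:
    print(nm,ray(c["scene"],a,z).round(4),ray(c["top"],b,z).round(4))
o=get_obs();M=R.from_rotvec(o["orientation"]).as_matrix();print(M.round(3))
# block corner orientation from top
ks=[(116,66),(336,106),(299,328),(72,287)]
P=[ray(c["top"],((x+.5)/5.714-.5+255,(y+.5)/5.714-.5+180),.05) for x,y in ks]
for i in range(4): print(P[i].round(4),np.linalg.norm(P[i]-P[i-1]).round(4))
E
```

```text
{'cy', 'image', 'eye', 'fov_y', 'cx', 'rotation'}
dauber [ 0.5742 -0.0113  0.14  ] [ 0.5726 -0.0112  0.14  ]
pot [0.592  0.2142 0.06  ] [0.5912 0.2136 0.06  ]
block [ 0.5781 -0.0122  0.05  ] [ 0.5756 -0.0127  0.05  ]
bowl [ 0.5007 -0.2211  0.04  ] [ 0.5059 -0.2189  0.04  ]
[[ 0.951  0.309 -0.   ]
 [ 0.309 -0.951  0.001]
 [ 0.    -0.001 -1.   ]]
[0.6291 0.0223 0.05  ] 0.0904
[ 0.6113 -0.0648  0.05  ] 0.0888
[ 0.5226 -0.0485  0.05  ] 0.0902
[0.5405 0.04   0.05  ] 0.0903
```

```bash
cat >> h.py <<'E'
def go(x,y,z,ang):
    "shift in tool axes to TCP x,y,z with tool x at world angle ang, pointing down"
    o=get_obs();M=R.from_rotvec(o["orientation"]).as_matrix()
    d=M.T@(np.array([x,y,z])-o["ee_pos"])
    T=np.array([[np.cos(ang),np.sin(ang),0],[np.sin(ang),-np.cos(ang),0],[0,0,-1]]).T
    T=np.column_stack([[np.cos(ang),np.sin(ang),0],[np.sin(ang),-np.cos(ang),0],[0,0,-1]])
    print("t",o["time_s"],"shift",d.round(4),"turn",R.from_matrix(M.T@T).as_rotvec().round(4),"pos",o["ee_pos"].round(4),"F",np.round(o["force"],1),"open",round(o["opening"],4),"axes",M[:,0].round(3),M[:,2].round(4))
E
python3 -c "
from h import *
go(.573,-.0112,.2,np.pi/2)"
```

```text
t 0.25 shift [ 0.5415 -0.3623 -0.0228] turn [-4.000e-04 -4.000e-04 -1.257e+00] pos [ 0.1698 -0.523   0.177 ] F [ 0.1 -0.  -0.1] open 0.0943 axes [0.951 0.309 0.   ] [-1.e-04  5.e-04 -1.e+00]
```

Emit:
carry_out(
  series=[
    [0.094,0.0,0.0,-0.023,0],
    [0.094,0.045,-0.03,-0.023,-0.11],
    [0.094,0.09,-0.06,-0.023,-0.22],
    [0.094,0.135,-0.09,-0.023,-0.33],
    [0.094,0.18,-0.12,-0.023,-0.44],
    [0.094,0.22,-0.147,-0.023,-0.55],
    [0.094,0.26,-0.174,-0.023,-0.66],
    [0.094,0.3,-0.2,-0.023,-0.77],
    [0.094,0.34,-0.227,-0.023,-0.88],
    [0.094,0.38,-0.254,-0.023,-0.99],
    [0.094,0.42,-0.281,-0.023,-1.1],
    [0.094,0.46,-0.308,-0.023,-1.2],
  ],
)

```text
time_s: 1.45
ee_pos: [0.5109, -0.0889, 0.2003]
orientation: [-2.279, -2.162, -0.001]
force: [0.5, -1.2, 0.9]
opening: 0.0941
```

```bash
python3 -c "
from h import *
go(.573,-.0112,.2,np.pi/2)"
```

```text
t 1.45 shift [0.0809 0.0579 0.0003] turn [ 0.0001 -0.0004 -0.0524] pos [ 0.5109 -0.0889  0.2003] F [ 0.5 -1.2  0.9] open 0.0941 axes [0.052 0.999 0.   ] [ 1.e-04  4.e-04 -1.e+00]
```

Emit:
carry_out(
  series=[
    [0.094,0.04,0.029,0,-0.03],
    [0.094,0.07,0.05,0,-0.052],
    [0.094,0.081,0.058,0,-0.052],
    [0.094,0.081,0.058,0,-0.052],
    [0.094,0.081,0.058,0,-0.052],
  ],
)

```text
time_s: 1.95
ee_pos: [0.5725, -0.0121, 0.2002]
orientation: [-2.222, -2.22, 0.0]
force: [-0.1, -1.1, -0.1]
opening: 0.0936
```

```bash
python3 - <<'E'
from h import *
go(.573,-.0112,.2,np.pi/2)
c=capture("wrist");cv2.imwrite("pics/w2.png",c["image"][:,:,::-1])
for P in [(.573,-.0112,.14),(.5765,-.0125,.05)]: print(proj(c,P).round(1))
E
```

```text
t 1.95 shift [0.0009 0.0005 0.0002] turn [-0.0003 -0.0002 -0.0012] pos [ 0.5725 -0.0121  0.2002] F [-0.1 -1.1 -0.1] open 0.0936 axes [0.001 1.    0.   ] [-3.e-04  2.e-04 -1.e+00]
[316.7 242. ]
[320.1 222.6]
```

View pics/w2.png

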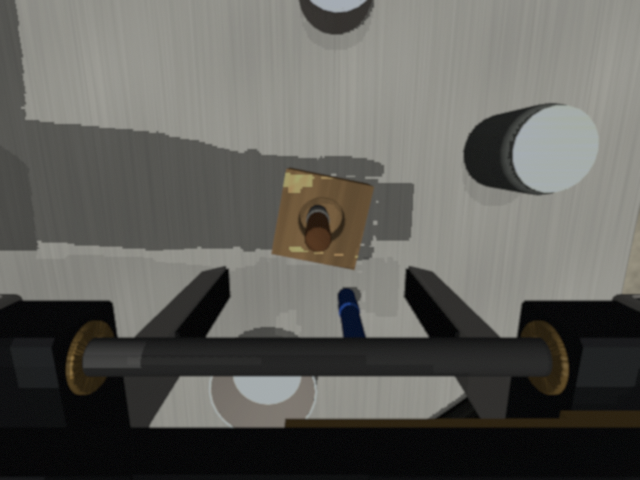

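```bash
python3 - <<'E'
import cv2
s=cv2.imread("pics/w2.png")
cv2.imwrite("pics/w2c.png",cv2.convertScaleAbs(cv2.resize(s[160:280,265:385],(600,600),interpolation=cv2.INTER_CUBIC),alpha=1.6))
E
```

```text
(no output)
```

View pics/w2c.png

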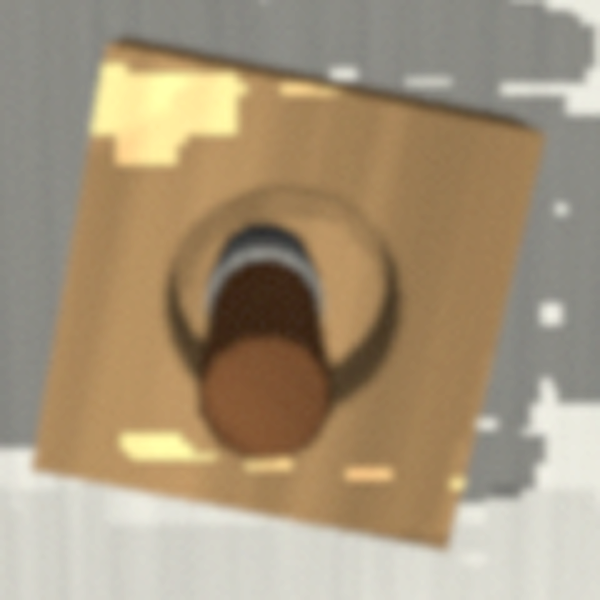

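Wrist crop: the dauber top is at (317.6,238.4) and the hole at (321.6,218.9). Both are about 3 mm further toward +y than the fixed cameras gave, so I'll use y = -0.010 as a compromise. Descending now.

Emit:
carry_out(
  series=[
    [0.094,0.002,0.0005,0.04,0],
    [0.094,0.002,0.0005,0.075,0],
    [0.094,0.002,0.0005,0.1,0],
    [0.094,0.002,0.0005,0.115,0],
    [0.094,0.002,0.0005,0.119,0],
    [0.094,0.002,0.0005,0.119,0],
    [0.094,0.002,0.0005,0.119,0],
  ],
)

```text
time_s: 2.7
ee_pos: [0.5734, -0.011, 0.0827]
orientation: [2.224, 2.218, 0.002]
force: [0.3, 0.4, 0.6]
opening: 0.0943
```

```bash
python3 - <<'E'
from h import *
go(.573,-.010,.081,np.pi/2)
c=capture("wrist");s=capture("scene")
a=cv2.resize(s["image"][170:320,270:420,::-1],(400,400),interpolation=cv2.INTER_CUBIC)
b=cv2.resize(c["image"][140:380,200:440,::-1],(400,400))
cv2.imwrite("pics/g3.png",cv2.convertScaleAbs(np.hstack([a,b]),alpha=1.4))
E
```

```text
t 2.7 shift [ 0.001  -0.0004  0.0017] turn [ 0.0018 -0.     -0.0027] pos [ 0.5734 -0.011   0.0827] F [0.3 0.4 0.6] open 0.0943 axes [0.003 1.    0.   ] [ 0.0018  0.     -1.    ]
```

View pics/g3.png

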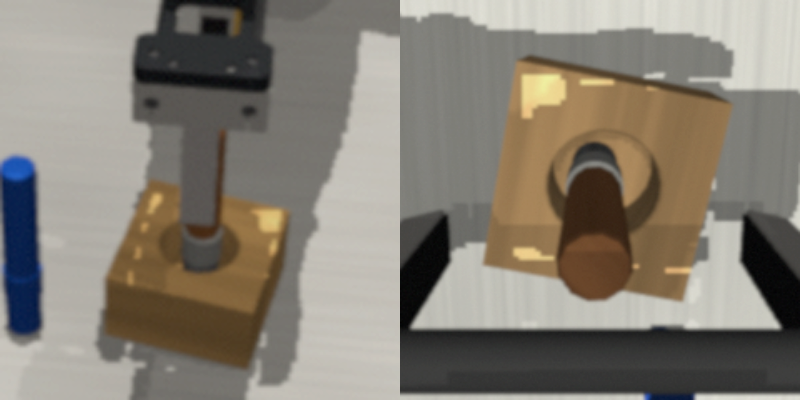

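The jaws straddle the handle, about 2–3 mm off centre along the pads, with the handle toward +y. That agrees with the wrist camera. I'll shift by that much and close.

Emit:
carry_out(
  series=[
    [0.094,0.003,0,0.001,0],
    [0.094,0.003,0,0.001,0],
    [0.06,0.003,0,0.001,0],
    [0.04,0.003,0,0.001,0],
    [0.0,0.003,0,0.001,0],
    [0.0,0.003,0,0.001,0],
    [0.0,0.003,0,0.001,0],
    [0.0,0.003,0,0.001,0],
    [0.0,0.003,0,0.001,0],
    [0.0,0.003,0,0.001,0],
    [0.0,0.003,0,0.001,0],
    [0.0,0.003,0,0.001,0],
  ],
)

```text
time_s: 4.0
ee_pos: [0.5734, -0.0077, 0.0815]
orientation: [2.223, 2.218, 0.002]
force: [0.6, 1.2, -0.2]
opening: 0.0212
```

Emit:
carry_out(
  series=[
    [0,0,0,-0.015,0],
    [0,0,0,-0.04,0],
    [0,0,0,-0.07,0],
    [0,0,0,-0.1,0],
    [0,0,0,-0.12,0],
    [0,0,0,-0.12,0],
    [0,0,0,-0.12,0],
  ],
)

```text
time_s: 4.7
ee_pos: [0.5729, -0.0076, 0.2006]
orientation: [2.223, 2.219, 0.001]
force: [-0.6, -1.2, -1.7]
opening: 0.0212
```

```bash
python3 - <<'E'
from h import *
go(.5915,.2139,.2,np.pi/2+.33)
s=capture("scene")
cv2.imwrite("pics/s4.png",cv2.convertScaleAbs(cv2.resize(s["image"][120:320,230:430,::-1],(600,600),interpolation=cv2.INTER_CUBIC),alpha=1.4))
o=get_obs();p=o["ee_pos"]
for d in(.0715,-.0585): print(((proj(s,(p[0],p[1],p[2]-d))-[230,120])*3).round(1))
E
```

```text
t 4.7 shift [0.2216 0.0181 0.0006] turn [ 1.000e-03  1.000e-04 -3.322e-01] pos [ 0.5729 -0.0076  0.2006] F [-0.6 -1.2 -1.7] open 0.0212 axes [0.002 1.    0.   ] [ 0.001  0.    -1.   ]
[359.3 309.7]
[372.1  98.4]
```

View pics/s4.png

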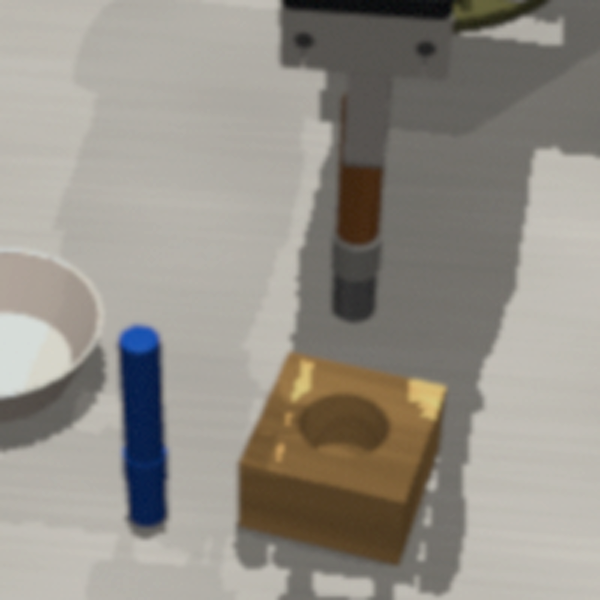

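The dauber is held upright, with the bristle end at crop (353,310), about 2 mm from the prediction. Next, across to the pot.

Emit:
carry_out(
  series=[
    [0,0.02,0.002,0,-0.03],
    [0,0.05,0.004,0,-0.07],
    [0,0.085,0.007,0,-0.12],
    [0,0.12,0.01,0,-0.18],
    [0,0.155,0.013,0,-0.23],
    [0,0.185,0.015,0,-0.28],
    [0,0.21,0.017,0,-0.32],
    [0,0.224,0.018,0,-0.33],
    [0,0.224,0.018,0,-0.33],
    [0,0.224,0.018,0,-0.33],
  ],
)

```text
time_s: 5.75
ee_pos: [0.5911, 0.2155, 0.1993]
orientation: [-1.83, -2.552, 0.002]
force: [-0.6, -0.8, 0.2]
opening: 0.0212
```

```bash
python3 - <<'E'
from h import *
go(.5908,.2158,.087,np.pi/2+.33)
s=capture("scene");t=capture("top")
a=cv2.resize(s["image"][150:350,400:600,::-1],(400,400),interpolation=cv2.INTER_CUBIC)
b=cv2.resize(t["image"][140:270,120:250,::-1],(400,400),interpolation=cv2.INTER_CUBIC)
cv2.imwrite("pics/p5.png",cv2.convertScaleAbs(np.hstack([a,b]),alpha=1.4))
p=get_obs()["ee_pos"]
print((proj(s,(p[0],p[1],p[2]-.0715))-[400,150])*2)
E
```

```text
t 5.75 shift [ 0.0003 -0.      0.1123] turn [-0.0013 -0.     -0.0033] pos [0.5911 0.2155 0.1993] F [-0.6 -0.8  0.2] open 0.0212 axes [-0.321  0.947  0.   ] [-1.3e-03 -4.0e-04 -1.0e+00]
[200.31444339 187.68837792]
```

View pics/p5.png

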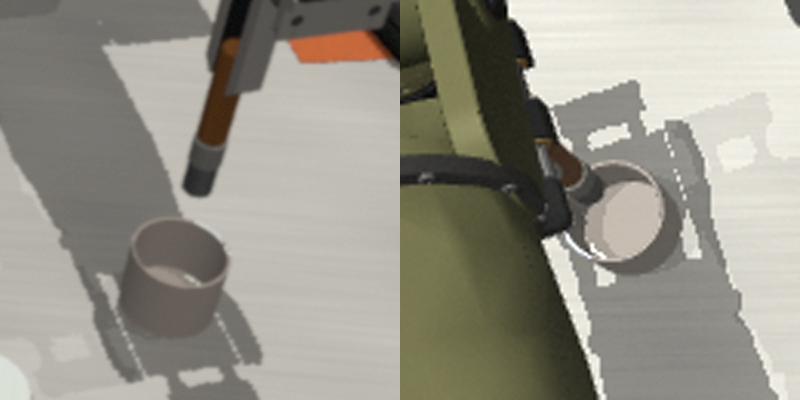

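The bristle end is at crop (198,188), predicted (200,188), so it is over the pot. Dipping now.

Emit:
carry_out(
  series=[
    [0,0,0,0.025,0],
    [0,0,0,0.055,0],
    [0,0,0,0.08,0],
    [0,0,0,0.1,0],
    [0,0,0,0.11,0],
    [0,0,0,0.113,0],
    [0,0,0,0.113,0],
    [0,0,0,0.113,0],
    [0,0,0,0.113,0],
  ],
)

```text
time_s: 6.75
ee_pos: [0.5916, 0.2152, 0.0879]
orientation: [1.831, 2.552, 0.001]
force: [-0.3, -0.5, -1.2]
opening: 0.0217
```

```bash
python3 - <<'E'
from h import *
go(.5908,.2158,.2,np.pi/2+.33)
s=capture("scene")
a=cv2.resize(s["image"][200:340,420:560,::-1],(600,600),interpolation=cv2.INTER_CUBIC)
cv2.imwrite("pics/p6.png",cv2.convertScaleAbs(a,alpha=1.4))
E
```

```text
t 6.75 shift [ 0.0008 -0.0005 -0.1121] turn [ 0.001  -0.0001 -0.0041] pos [0.5916 0.2152 0.0879] F [-0.3 -0.5 -1.2] open 0.0217 axes [-0.32   0.947  0.   ] [ 9.e-04  4.e-04 -1.e+00]
```

View pics/p6.png

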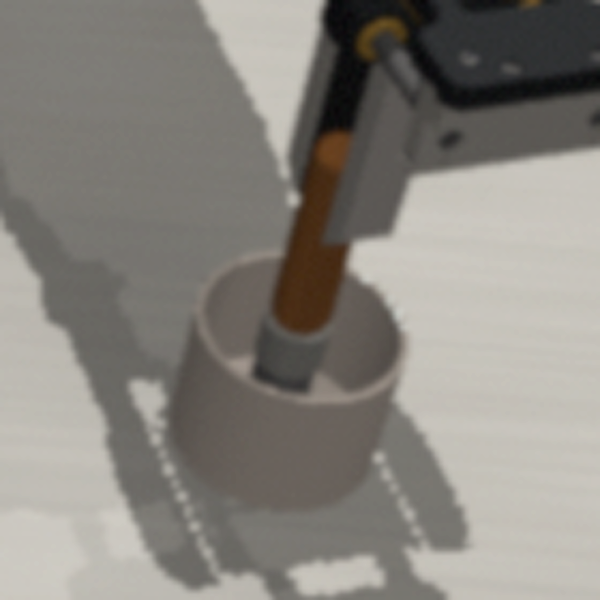

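The bristles, and the whole ferrule too, are inside the pot with no contact force; their top edge is at z≈0.045 and the rim at 0.060. Lifting.

Emit:
carry_out(
  series=[
    [0,0,0,0,0],
    [0,0,0,-0.02,0],
    [0,0,0,-0.05,0],
    [0,0,0,-0.08,0],
    [0,0,0,-0.105,0],
    [0,0,0,-0.113,0],
    [0,0,0,-0.113,0],
    [0,0,0,-0.113,0],
  ],
)

```text
time_s: 7.6
ee_pos: [0.591, 0.215, 0.1991]
orientation: [-1.831, -2.552, 0.001]
force: [0.4, 0.0, -0.8]
opening: 0.0214
```

```bash
python3 - <<'E'
from h import *
go(.5765,-.0125+.003,.2,np.pi/2)
E
```

```text
t 7.6 shift [-0.208  -0.0857 -0.0008] turn [-1.20e-03  1.00e-04  3.26e-01] pos [0.591  0.215  0.1991] F [ 0.4  0.  -0.8] open 0.0214 axes [-0.32   0.947  0.   ] [-1.2e-03 -3.0e-04 -1.0e+00]
```

Emit:
carry_out(
  series=[
    [0,-0.018,-0.007,0,0.03],
    [0,-0.046,-0.019,0,0.07],
    [0,-0.078,-0.032,0,0.12],
    [0,-0.11,-0.045,0,0.17],
    [0,-0.143,-0.059,0,0.22],
    [0,-0.172,-0.071,0,0.27],
    [0,-0.195,-0.08,0,0.31],
    [0,-0.208,-0.086,0,0.326],
    [0,-0.208,-0.086,0,0.326],
    [0,-0.208,-0.086,0,0.326],
  ],
)

```text
time_s: 8.6
ee_pos: [0.576, -0.0091, 0.1988]
orientation: [-2.22, -2.221, 0.002]
force: [0.6, 0.5, -1.8]
opening: 0.0217
```

```bash
python3 - <<'E'
from h import *
go(.5765,-.0125+.003,.082,np.pi/2)
s=capture("scene");w=capture("wrist")
a=cv2.resize(s["image"][150:310,270:430,::-1],(400,400),interpolation=cv2.INTER_CUBIC)
b=cv2.resize(w["image"][140:340,220:420,::-1],(400,400))
cv2.imwrite("pics/b7.png",cv2.convertScaleAbs(np.hstack([a,b]),alpha=1.4))
p=get_obs()["ee_pos"]
print((proj(s,(p[0],p[1],p[2]-.0715))-[270,150])*2.5)
print((proj(s,(.5765,-.0125,.05))-[270,150])*2.5)
E
```

```text
t 8.6 shift [-0.0004  0.0007  0.1168] turn [-0.0017  0.      0.0004] pos [ 0.576  -0.0091  0.1988] F [ 0.6  0.5 -1.8] open 0.0217 axes [-0.  1. -0.] [-0.0017 -0.     -1.    ]
[197.45342481 187.93582657]
[185.92785626 277.74836259]
```

View pics/b7.png

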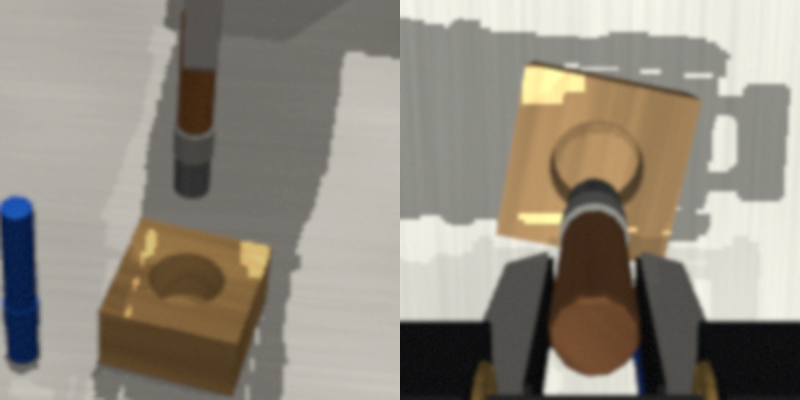

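The dauber is above the hole: bristle end at crop (192,188), hole (186,278), matching the expected projection. Lowering.

Emit:
carry_out(
  series=[
    [0,0,0,0.025,0],
    [0,0,0,0.05,0],
    [0,0,0,0.075,0],
    [0,0,0,0.095,0],
    [0,0,0,0.108,0],
    [0,0,0,0.114,0],
    [0,0,0,0.116,0],
    [0,0,0,0.117,0],
    [0,0,0,0.117,0],
    [0,0,0,0.117,0],
  ],
)

```text
time_s: 9.7
ee_pos: [0.5763, -0.0086, 0.0827]
orientation: [-2.22, -2.223, 0.001]
force: [0.5, -0.3, -0.7]
opening: 0.0212
```

```bash
python3 - <<'E'
from h import *
go(.5765,-.0125+.003,.0815,np.pi/2)
s=capture("scene")
a=cv2.resize(s["image"][180:320,280:420,::-1],(500,500),interpolation=cv2.INTER_CUBIC)
cv2.imwrite("pics/b8.png",cv2.convertScaleAbs(a,alpha=1.4))
E
```

```text
t 9.7 shift [-0.0009  0.0002  0.0012] turn [-0.0004  0.0002  0.0015] pos [ 0.5763 -0.0086  0.0827] F [ 0.5 -0.3 -0.7] open 0.0212 axes [-0.002  1.    -0.   ] [-4.e-04 -2.e-04 -1.e+00]
```

View pics/b8.png

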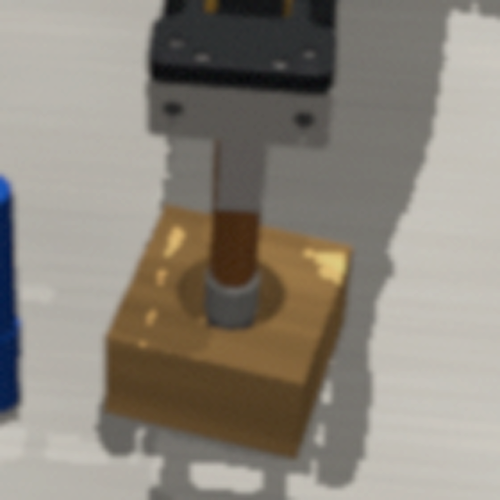

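It's in the hole about 1 mm above the floor, with ferrule to hole position as at the start. I'll go down the last millimetre and open slowly.

Emit:
carry_out(
  series=[
    [0,0,0,0.001,0],
    [0,0,0,0.0015,0],
    [0,0,0,0.0015,0],
    [0.026,0,0,0.0015,0],
    [0.03,0,0,0.0015,0],
    [0.04,0,0,0.0015,0],
    [0.06,0,0,0.0015,0],
    [0.094,0,0,0.0015,0],
    [0.094,0,0,0.0015,0],
    [0.094,0,0,0.0015,0],
    [0.094,0,0,0.0015,0],
    [0.094,0,0,0.0015,0],
  ],
)

```text
time_s: 10.95
ee_pos: [0.5762, -0.0086, 0.0811]
orientation: [-2.22, -2.223, 0.001]
force: [-0.6, -0.5, -0.3]
opening: 0.0827
```

```bash
python3 - <<'E'
from h import *
go(.5765,-.0095,.2,np.pi/2)
s=capture("scene");w=capture("wrist")
a=cv2.resize(s["image"][170:320,270:420,::-1],(400,400),interpolation=cv2.INTER_CUBIC)
b=cv2.resize(w["image"][140:380,200:440,::-1],(400,400))
cv2.imwrite("pics/b9.png",cv2.convertScaleAbs(np.hstack([a,b]),alpha=1.4))
E
```

```text
t 10.95 shift [-0.0009  0.0002 -0.1189] turn [-0.0006  0.0002  0.0015] pos [ 0.5762 -0.0086  0.0811] F [-0.6 -0.5 -0.3] open 0.0827 axes [-0.001  1.    -0.   ] [-6.e-04 -2.e-04 -1.e+00]
```

View pics/b9.png

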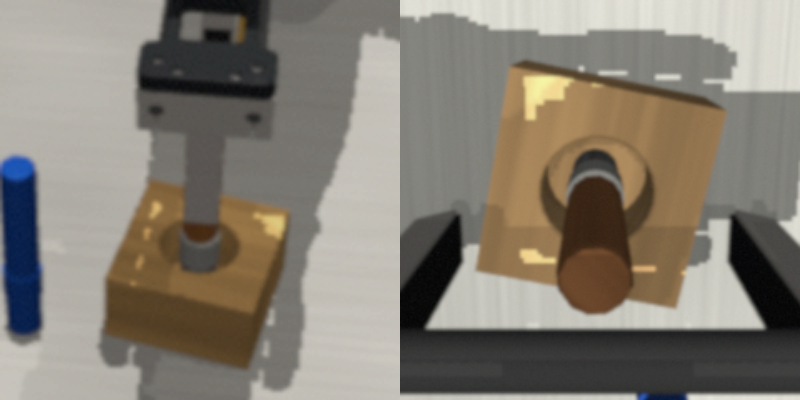

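The jaws are open and clear on both sides, and the dauber is standing. Retreating straight up.

Emit:
carry_out(
  series=[
    [0.094,0,0,-0.01,0],
    [0.094,0,0,-0.03,0],
    [0.094,0,0,-0.06,0],
    [0.094,0,0,-0.1,0],
    [0.094,0,0,-0.14,0],
    [0.094,0,0,-0.16,0],
    [0.094,0,0,-0.16,0],
    [0.094,0,0,-0.16,0],
  ],
)

```text
time_s: 11.85
ee_pos: [0.5761, -0.0086, 0.2408]
orientation: [-2.22, -2.223, 0.001]
force: [-0.3, -0.1, 0.0]
opening: 0.0942
```

```bash
python3 - <<'E'
from h import *
go(.5765,-.0095,.24,np.pi/2)
s=capture("scene");cv2.imwrite("pics/s10.png",cv2.convertScaleAbs(s["image"][:,:,::-1],alpha=1.3))
E
```

```text
t 11.85 shift [-0.0009  0.0004  0.0008] turn [-0.0007  0.0002  0.0015] pos [ 0.5761 -0.0086  0.2408] F [-0.3 -0.1  0. ] open 0.0942 axes [-0.001  1.    -0.   ] [-7.e-04 -2.e-04 -1.e+00]
```

View pics/s10.png

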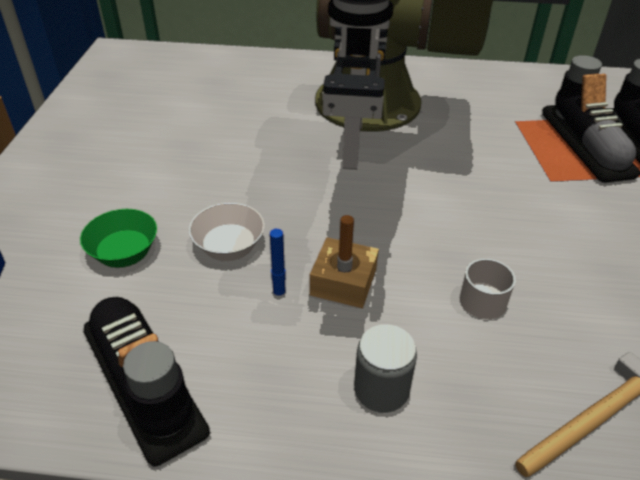

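The dauber stands upright in the block with its top at (347,219). The pot at (487,288) and the bowl at (227,235) have not moved, and the gripper is clear. Handing in.

```bash
python3 -c "
from workcell import *
print(finish_job())"
```

```text
the job is handed in; nothing more can be done
None
```

I took the wooden dauber out of its block, dipped it upright into the narrow white pot, and lowered it back into the hole before letting go. The job was handed in at about 12 s of the 48 s allowed, and no verdict was reported.

- **Dip:** the bristle end reached about z = 16 mm, so the bristles' top edge was about 15 mm below the pot rim. The force readings after each move stayed under about 2.5 N.
- **Last picture:** the dauber stands upright in the hole, bristles down. The pot, bowl and everything else appear where they were, and the open gripper is about 80 mm or more clear above.
- **Disagreement:** the wrist camera placed the dauber and hole about 3 mm further toward +y than the two fixed cameras. I gripped nearer the wrist reading, but the fixed cameras later proved closer. The dauber sat about 2 mm off centre in the pads, and I allowed for that over the pot and the hole.

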